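Slide the end-mill board home in its bench rack and bolt it

ROBOT

A 6-joint arm with a two-finger parallel gripper is mounted at the origin on a cart in front of the work surface, level with it; the furniture and walls round the work are solid. World frame = base frame: x ahead of the robot, y to its left, z up, the work surface at z = 0. Lengths are in m, angles in rad, forces in N, time in s.
With the tool pointing down it reaches from about 0.25 to 0.775 m from the base axis. Payload 4 kg.
Tool frame: the origin (TCP) lies at the centre of the arm's flange, where the gripper is bolted on; the fingertips stand 199 mm ahead of it and the grasp point (between the pads) lies 180 mm ahead of it (robot.tcp_to_tips is the z of the fingertips in the tool frame, in m); z points along the fingers, y is the line along which they close (so a half turn about z gives the same grasp; the last joint's range is limited). The gripper opens to 94 mm and grips with 3 to 60 N. Pads are 16 mm wide; open, the fingers measure 119 mm over their backs; the gripper's body (75 mm by 177 mm) begins 78 mm behind the grasp point.
Start: joints at [-1.208, 0.087, 1.371, -0, 1.684, -0.103], TCP at [0.247, -0.491, 0.405] pointing down, gripper open.
Joint ranges: [-3.1, 3.1], [-0.76, 2.03], [0.27, 2.55], [-1.08, 4.22], [0.17, 2.65], [-2.57, 2.57]. Speed limits (rad/s): [2.79, 2.79, 3.14, 3.14, 3.14, 3.14].

INTERFACE

Orientations are given as [roll, pitch, yaw] about the fixed x, y, z axes, in that order (R = Rz(yaw) Ry(pitch) Rx(roll)).
In Python, from bench import robot gives the robot as it stands.
- The arm moves only by the tool play_rows, never from a script. Its arguments are lists of equal length, an entry for each row: "translation": the shift along the tool's x, y, z scaled (see below), a list of three; "twist": the turn, a rotation vector about the tool's x, y, z scaled (see below), a list of three; "gripper": the opening, from -1 (shut) to 1 (fully open). A call has 1 to 8 rows; each row shifts and turns the commanded pose from where the row before left it, along the tool's axes as they then stand; what a row does not reach is not made up. The controller multiplies each number of a shift by 0.04 m and each number of a turn by 0.1 rad. A row lasts 1/10 s, in which the tool goes at most 50 mm and 8.59 degrees, less where a joint would pass 70% of its speed; a pose out of reach is approached as far as the arm can. A call with a number of a shift or a turn outside -1 to 1 is refused whole. A call with a gripper value outside its range is refused whole. The fingers move at their own pace and stop on an object; the grip force is fixed at half the most. Time passes only in rows, so rows that do not move let the fingers close. It gives the time, the measured TCP pose, the force, the opening and the grip force at its end, in the units of the state.
- robot.get_obs(): the state, without advancing time (a new reading comes with each control period).
- robot.snapshot(name): name is "side" or "top" or "wrist"; returns the picture (400x640x3 uint8, red, green, blue); there is no depth.
- robot.camera_model(name): a dict with "camera_matrix" (3x3 intrinsics, pixels), "rvec" (rotation vector, rad) and "tvec" (3), from world to camera coordinates, as OpenCV has them. Camera axes: x right, y down, z forward; pixel columns grow to the right and rows downward; lengths in m; the calibration is good to about 2 mm. A picture is of the moment at which its call begins: read the wrist's pose just before it. camera_model takes no time and is no camera call; for the wrist camera it gives the pose at the moment of the call.
- robot.close_job(): hands the job in; it is judged then, once.
Trained networks look in the newest picture that a camera, given by its name, has taken for a name from the list of things; names that differ only in an ending like _2 or _b are one class to them, and where a whole thing is asked for, a point or a joint stands for the part that bears it (a point fixed in the world has none). Each returns a list of dicts, best first, with "score" (0 to 1); they miss things now and then, are a little off and sometimes report something else, mostly with a low value. They report only what shows in the picture. A call takes as long as a camera call. They do not tell look-alikes from the thing itself.
- robot.recognise(name, camera): "centre" ([x, y, z] in m, in world coordinates, good to about 4 mm: the middle of the surface that is visible of it).
- robot.spot_point(name, camera): "centre" ([x, y, z] in m, in world coordinates, good to about 4 mm: a listed point, or the origin of a listed thing).
The state is a dict: "time": time; "joint_positions": joint angles; "qvel": joint speeds; "joint_torque": joint torques, N m; "tool_pos": TCP position; "ee_rot": TCP orientation; "wrist_force": force on the tool from outside, world axes, zero at the start; "wrist_torque": the same for the moment, N m; "width": finger opening in m; "finger_force": force on a finger pad.
Only numpy, scipy, OpenCV 4.12 (cv2) and the standard library are available. Lean on these libraries where they do the work, as an engineer would, in place of code of your own. Each camera call takes 0.05 s, during which the arm holds its last target. There are 200 camera calls.

TASK

The white tool board has been drawn forward on the rails of its bench rack: push it back along the rails with a fingertip until you feel it drop into the locating notches and it lies flat and fully down on the rails, then push the slide bolt on the rack's right side fully in over the board's edge to lock it. Do not force the board once it has dropped, do not pick anything up, do not touch the end mills standing in the board, and leave the things lying round the rack where they are.

Things in the scene. Friction and masses are not known exactly. Their poses are not given: they have to be found in the camera images.
- rack: grey bench rack, fixed, 250 (x) x 210 (y) mm, cheeks 44 mm high at 97 to 105 mm from the middle. Origin: on the bench, below the centre of the seated board's place; x points in (the way the board is pushed), y left, z up; from x = -165 (open near end) to +85. Rails 64 to 97 mm from the middle, tops at z = 24. Between them, 128 mm wide, only the base plate, 6 mm high.
- seat (a point): where the underside centre of the seated board belongs: 24 mm above the rack's origin, level with the rail tops. Each rail has two notches, 28 mm long and 13 mm deep, for the board's feet (20 mm long). With the board within 4 mm of this place all four feet drop in together; the notch ends then stop it.
- board: white plastic tool board, loose, 130 (x) x 190 (y) x 25 (z) mm, on four feet 10 mm high; 0.5 to 0.9 kg with its end mills, 2 mm side play. Origin: centre of the block's underside; axes as the rack's. Origin 34 above the bench while it slides, 24 mm once down. Starts 45 to 85 mm short (rack x). At 20 to 40 mm/s it drops by itself; a hard push may hold its near edge up until the finger draws back.
- board_front (a point): centre of the board's near face, the flat vertical face (190 mm wide, 25 mm high) that looks toward the robot along the rack's -x; the point lies half-way up it. No end mill stands within 46 mm behind this face. Sliding the board takes about 4 to 15 N; over 20 N means that it has met the end of the notches.
- cutters: the 11 end mills standing in holes in the board, 8 mm thick, 33 to 38 mm above the board's top; part of the board. They stand in three rows 15 mm before, 12 mm behind and 39 mm behind the board's centre, over the middle 133 mm of its width. Origin as the board's. Not to be touched.
- bolt (a joint): steel slide bolt on a bracket at the rack's right (-y) side, 35 mm nearer the robot than the rack's origin. 0 = drawn back, 0.028 = fully in (end of travel), its flat tongue then covering 22 mm of the seated board's top edge. It moves along the rack's +y, stays where it is left and needs 1 to 2 N. The board, while not down, stands in its way.
- bolt_tab (a point): centre of the upright steel thumb tab on the bolt: 18 (rack x) x 6 (rack y) mm, from 13 mm below to 12 mm above this point, 69 mm above the bench; with the bolt drawn back at rack x = -35, y = -152 mm. Push its outer face, which looks along rack -y. Outside it the bolt's strip (top 57 mm above the bench) runs on for 10 mm and the bracket (top 51 mm) for 17 mm.
- clear_box: clear box of one end mill, 20 x 86 x 20 mm, lying loose near the rack's right side; origin: centre of the underside. To be left alone.
- carton_a: small white carton, 22 x 75 x 22 mm, lying loose left of the rack; origin: centre of the underside. To be left alone.
- carton_b: small white carton, 22 x 76 x 22 mm, lying loose left of the rack; origin: centre of the underside. To be left alone.
- big_mill: end mill 12 mm thick, 75 mm long, lying loose right of the rack, beyond the bolt; origin: centre of the underside. To be left alone.
- small_mill: end mill 10 mm thick, 68 mm long, lying loose left of the rack's near end; origin: centre of the underside. To be left alone.
Things that resemble listed ones, but are neither listed nor needed, are in the scene too. There is more than one size of the board; the job needs the larger.

How it is judged:
On the way:
1. the board has dropped into its notches and lies flat on the rails, while the bolt is still drawn back (z of board in the frame of rack below 0.027 m and x of board in the frame of rack between -0.007 and 0.007 m and angle between board's own z axis and vertical below 0.03 rad and value of joint bolt below 0.012 m), for 0.2 s.
At the end, for the whole second after the job is handed in: The board lies in its notches: its origin 21 to 27 mm above the bench, within 7 mm (x) and 5 mm (y) of the rack's origin, tilted less than 0.03 rad and at rest; the bolt is pushed in by more than 24 mm of its 28 mm (z of board in the frame of rack between 0.021 and 0.027 m and x of board in the frame of rack between -0.007 and 0.007 m and y of board in the frame of rack between -0.005 and 0.005 m and angle between board's own z axis and vertical below 0.03 rad and value of joint bolt above 0.024 m and linear speed of board below 0.01 m/s); the robot touches nothing.
It fails at once if the board was lifted or tipped (z of board in the frame of rack above 0.044 m or angle between board's own z axis and vertical above 0.2 rad).
It fails at once if the board was forced: pressed with over 40 N (contact force between the fingers and board above 40 N).
It fails at once if the end mills in the board were touched (contact force between any of the arm, the fingers and cutters above 0.5 N).
It fails at once if a thing lying round the rack was moved by more than 20 mm (distance of any of clear_box, carton_a, carton_b, big_mill, small_mill from where it was at the start of the episode above 0.02 m).
It also fails if it takes over 48 s, if anything falls off the work surface, if the arm or the gripper's body presses on something with over 40 N, if the wrist force passes 120 N, or if a joint passes its speed limit or range.

## Working session

There is one attempt and no reset: what is moved stays moved. The work goes in short steps, Python scripts to look and compute and a tool call to move; the robot and the scene stay as the last step left them, time stands still between calls to the robot, and variables do not carry over. Pictures are saved under pics/ and viewed, at most 10 in all, crops included, and the job is handed in when it is done.

Besides the shell and the picture viewer there is one more tool, called after ">>>" as name(argument=value, ...), one argument or row to a line, values as JSON. play_rows: Moves the arm, as the interface text tells. Its arguments: {"type":"object","properties":{"translation":{"type":"array","items":{"type":"array","items":{"type":"number","minimum":-1,"maximum":1}}},"twist":{"type":"array","items":{"type":"array","items":{"type":"number","minimum":-1,"maximum":1}}},"gripper":{"type":"array","items":{"type":"number"}}},"required":["translation","twist","gripper"]}

```bash
mkdir -p pics
cat > h.py <<'E'
from bench import robot
import numpy as np, cv2
def snap(c,n):
    im=robot.snapshot(c); cv2.imwrite(f"pics/{n}.png",im[:,:,::-1]); return im
def proj(c,P):
    m=robot.camera_model(c); return cv2.projectPoints(np.float64(P).reshape(-1,1,3),np.float64(m["rvec"]),np.float64(m["tvec"]),np.float64(m["camera_matrix"]),None)[0].reshape(-1,2)
def unproj(c,uv,z):
    m=robot.camera_model(c); R=cv2.Rodrigues(np.float64(m["rvec"]))[0]; K=np.float64(m["camera_matrix"]); t=np.float64(m["tvec"]).ravel()
    o=-R.T@t; d=(R.T@np.linalg.inv(K)@np.c_[np.float64(uv).reshape(-1,2),np.ones(len(np.float64(uv).reshape(-1,2)))].T).T
    return o+d*((z-o[2])/d[:,2])[:,None]
E
python3 - <<'E'
from h import *
o=robot.get_obs(); print(o["time"],o["tool_pos"],o["ee_rot"],o["width"])
for c in("top","side"):
    snap(c,c+"1")
    for n in ("seat","board_front","bolt_tab"):
        for r in robot.spot_point(n,c)[:3]: print(c,n,np.round(r["centre"],4),round(r["score"],2),proj(c,r["centre"]).round()[0])
for n in("board","rack","clear_box","carton_a","big_mill","small_mill"):
    for r in robot.spot_point(n,"top")[:4]: print(n,np.round(r["centre"],4),round(r["score"],2),proj("top",r["centre"]).round()[0])
E
```

```text
0.0 [ 0.24698689 -0.49130567  0.40352071] [-3.13943780e+00 -2.41533639e-04  4.65794717e-01] 0.09442297993647088
top seat [0.6016 0.1018 0.0269] 0.81 [321. 185.]
top board_front [0.3271 0.2359 0.012 ] 0.74 [257. 306.]
top board_front [0.4925 0.1204 0.0474] 0.56 [312. 232.]
top bolt_tab [0.6011 0.1057 0.0021] 0.6 [320. 187.]
top bolt_tab [ 0.541  -0.0462  0.0709] 0.49 [389. 210.]
side seat [0.6045 0.1003 0.0222] 0.97 [290. 223.]
side seat [0.5557 0.1077 0.033 ] 0.56 [307. 224.]
side board_front [0.4933 0.1163 0.0466] 0.94 [331. 225.]
side board_front [0.3225 0.2328 0.0151] 0.93 [394. 275.]
side bolt_tab [ 0.5451 -0.0433  0.0725] 0.45 [323. 181.]
side bolt_tab [0.4903 0.1182 0.0473] 0.36 [332. 225.]
board [0.555  0.1094 0.0353] 0.77 [317. 205.]
board [0.3076 0.1928 0.0077] 0.61 [277. 316.]
rack [0.6006 0.102  0.0024] 0.92 [321. 188.]
clear_box [0.6021 0.1    0.0241] 0.57 [322. 185.]
clear_box [ 0.4472 -0.0444  0.0027] 0.45 [384. 256.]
clear_box [0.6587 0.2734 0.0052] 0.24 [249. 161.]
carton_a [0.5666 0.2791 0.0026] 0.82 [245. 200.]
carton_a [6.605e-01 2.748e-01 6.000e-04] 0.69 [249. 161.]
big_mill [ 0.6345 -0.079  -0.0011] 0.7 [399. 176.]
```

View pics/top1.png

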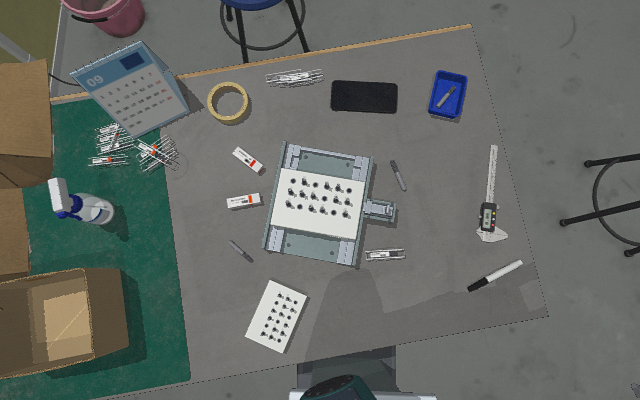

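View pics/side1.png

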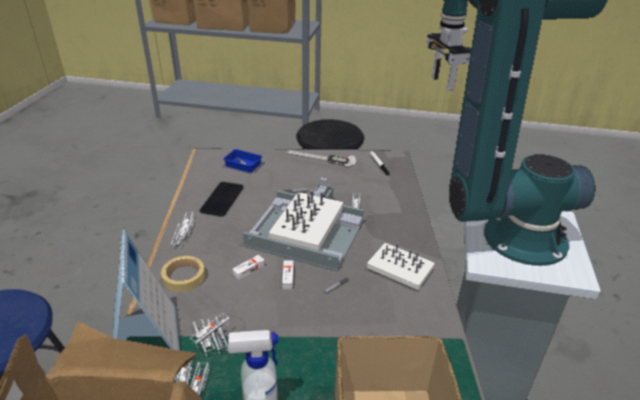

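The tool board in the rack appears at top (317,205). A smaller look-alike lies free on the bench at (277,316). The one in the rack is the larger, on the rails, so it is the one meant. I'll check this and the rack pose with an outline drawn on one enlarged crop.

Run:
```python
from h import *
im=cv2.imread("pics/top1.png"); S=6
u0,v0=235,120
o=np.array([.603,.101]); y=-.157; R=np.array([[np.cos(y),-np.sin(y)],[np.sin(y),np.cos(y)]])
big=cv2.resize(im[v0:v0+98,u0+0:u0+132+33],None,fx=4.8,fy=4.8,interpolation=cv2.INTER_CUBIC)
big=cv2.resize(im[v0:v0+155,u0:u0+205],None,fx=3.8,fy=3.8,interpolation=cv2.INTER_CUBIC)
def d(pts,z,col):
    P=[[*(o+R@np.array(p)),z] for p in pts]; q=((proj("top",P)-[u0,v0]+.5)*3.8).astype(np.int32); cv2.polylines(big,[q],True,col,1)
d([(-.165,-.105),(.085,-.105),(.085,.105),(-.165,.105)],.044,(0,0,255))
b=-.048
d([(b-.065,-.095),(b+.065,-.095),(b+.065,.095),(b-.065,.095)],.059,(255,0,0))
d([(-.044,-.155),(-.026,-.155),(-.026,-.149),(-.044,-.149)],.081,(0,160,0))
cv2.imwrite("pics/ov.png",big)
w=lambda p:(o+R@np.array(p)).round(4)
print("pre",w((-.155,0)),"tab pre",w((-.035,-.19)))
```

```text
pre [0.4499 0.1252] tab pre [ 0.5387 -0.0812]
```

View pics/ov.png

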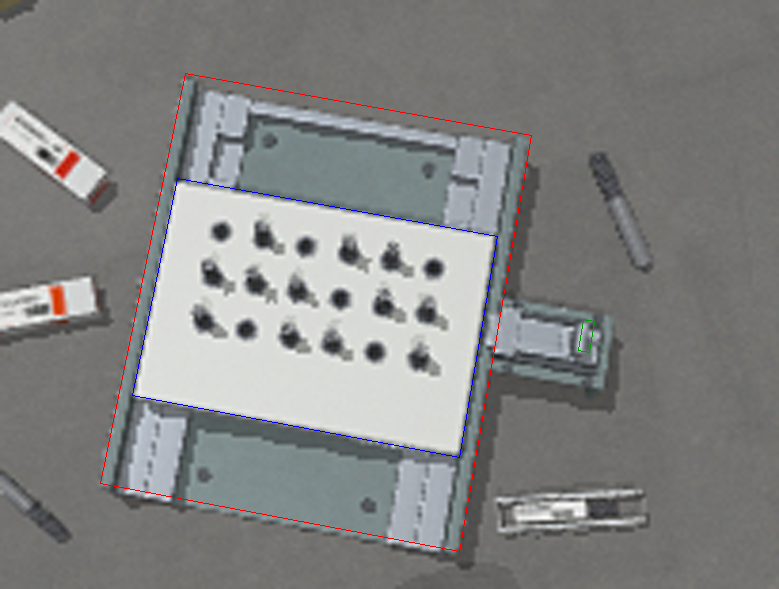

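The crop shows the larger white board on the rails, and the overlay fits it: board outline about 48 mm short of the seat, tab at crop (586,337). I'll turn the tool to the rack axes, fingers shut.

>>> play_rows(
  translation=[
    [0, 0, 0],
    [0, 0, 0],
    [0, 0, 0],
    [0, 0, 0],
    [0, 0, 0],
    [0, 0, 0],
    [0, 0, 0],
    [0, 0, 0],
  ],
  twist=[
    [0, 0, 0.9],
    [0, 0, 0.9],
    [0, 0, 0.9],
    [0, 0, 0.9],
    [0, 0, 0.9],
    [0, 0, 0.9],
    [0, 0, 0.83],
    [0, 0, 0],
  ],
  gripper=[-1, -1, -1, -1, -1, -1, -1, -1],
)

```text
time: 1.5
tool_pos: [0.247, -0.4914, 0.4048]
ee_rot: [3.141, -0.0, -0.157]
wrist_force: [-0.5, -1.1, -0.1]
width: 0.0336
finger_force: 0.0
```

>>> play_rows(
  translation=[
    [0.16, -1, 0],
    [0.16, -1, 0],
    [0.16, -1, 0],
    [0.16, -1, 0],
    [0.16, -1, 0],
    [0.16, -1, 0],
    [0.16, -1, 0],
    [0.16, -1, 0],
  ],
  twist=[
    [0, 0, 0],
    [0, 0, 0],
    [0, 0, 0],
    [0, 0, 0],
    [0, 0, 0],
    [0, 0, 0],
    [0, 0, 0],
    [0, 0, 0],
  ],
  gripper=[-1, -1, -1, -1, -1, -1, -1, -1],
)

```text
time: 2.3
tool_pos: [0.3477, -0.1818, 0.4049]
ee_rot: [3.141, -0.001, -0.156]
wrist_force: [0.9, 0.7, 0.2]
width: 0.0003
finger_force: 0.0
```

>>> play_rows(
  translation=[
    [0.16, -1, 0],
    [0.16, -1, 0],
    [0.16, -1, 0],
    [0.16, -1, 0],
    [0.16, -1, 0],
    [0.16, -1, 0],
    [0.16, -1, 0],
    [0, 0, 0],
  ],
  twist=[
    [0, 0, 0],
    [0, 0, 0],
    [0, 0, 0],
    [0, 0, 0],
    [0, 0, 0],
    [0, 0, 0],
    [0, 0, 0],
    [0, 0, 0],
  ],
  gripper=[-1, -1, -1, -1, -1, -1, -1, -1],
)

```text
time: 3.1
tool_pos: [0.4362, 0.0897, 0.4045]
ee_rot: [-3.14, 0.0, -0.149]
wrist_force: [0.4, -0.3, 0.1]
width: 0.0003
finger_force: 0.0
```

>>> play_rows(
  translation=[
    [0.2, -0.9, 0],
    [0, 0, 0.8],
    [0, 0, 0.8],
    [0, 0, 0.8],
    [0, 0, 0.8],
    [0, 0, 0.5],
    [0, 0, 0.3],
    [0, 0, 0],
  ],
  twist=[
    [0, 0, 0],
    [0, 0, 0],
    [0, 0, 0],
    [0, 0, 0],
    [0, 0, 0],
    [0, 0, 0],
    [0, 0, 0],
    [0, 0, 0],
  ],
  gripper=[-1, -1, -1, -1, -1, -1, -1, -1],
)

```text
time: 3.9
tool_pos: [0.4487, 0.1197, 0.2431]
ee_rot: [3.14, 0.003, -0.157]
wrist_force: [0.6, 0.2, 0.3]
width: 0.0004
finger_force: 0.0
```

Run:
```python
from h import *
snap("side","side2"); im=snap("wrist","wrist2"); o=robot.get_obs(); print(o["time"],o["tool_pos"],o["ee_rot"],o["wrist_force"])
s=cv2.imread("pics/side2.png")[150:290,220:420]; s=cv2.resize(s,None,fx=2.5,fy=2.5)
w=cv2.resize(cv2.imread("pics/wrist2.png"),(500,312)); cv2.imwrite("pics/c2.png",np.hstack([s[:312,:300],w]))
d=(np.array(o["tool_pos"][:2])-[.603,.101]); y=-.157; print("rack xy",d@[np.cos(y),np.sin(y)],d@[-np.sin(y),np.cos(y)])
```

```text
4.0 [0.44974636 0.12011561 0.24563583] [-3.14138405e+00 -1.57710230e-03 -1.57263444e-01] [-0.12414482 -0.25182405  1.0353465 ]
rack xy -0.15435758161978305 -0.005081593742368936
```

View pics/c2.png

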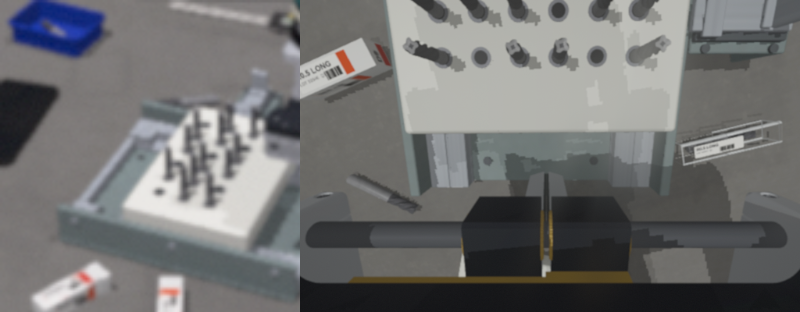

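The wrist view shows the fingers (545,180–270) centred between the rails, in front of the board's near face (row ~132). Lower slightly and close in.

>>> play_rows(
  translation=[
    [0.1, -0.12, 0.22],
    [0.15, 0, 0],
    [0.15, 0, 0],
    [0.1, 0, 0],
    [0.075, 0, 0],
    [0.075, 0, 0],
    [0.075, 0, 0],
    [0.075, 0, 0],
  ],
  twist=[
    [0, 0, 0],
    [0, 0, 0],
    [0, 0, 0],
    [0, 0, 0],
    [0, 0, 0],
    [0, 0, 0],
    [0, 0, 0],
    [0, 0, 0],
  ],
  gripper=[-1, -1, -1, -1, -1, -1, -1, -1],
)

```text
time: 4.8
tool_pos: [0.4819, 0.1201, 0.2359]
ee_rot: [3.142, -0.0, -0.157]
wrist_force: [-0.2, -0.1, -0.1]
width: 0.0004
finger_force: 0.0
```

>>> play_rows(
  translation=[
    [0.075, 0, 0],
    [0.075, 0, 0],
    [0.075, 0, 0],
    [0.075, 0, 0],
    [0.075, 0, 0],
    [0.075, 0, 0],
  ],
  twist=[
    [0, 0, 0],
    [0, 0, 0],
    [0, 0, 0],
    [0, 0, 0],
    [0, 0, 0],
    [0, 0, 0],
  ],
  gripper=[-1, -1, -1, -1, -1, -1],
)

```text
time: 5.4
tool_pos: [0.4975, 0.118, 0.2359]
ee_rot: [3.142, 0.009, -0.157]
wrist_force: [-10.0, 1.5, 8.4]
width: 0.0005
finger_force: 5.1
```

>>> play_rows(
  translation=[
    [0.075, 0, 0],
    [0.075, 0, 0],
    [0.075, 0, 0],
    [0.075, 0, 0],
  ],
  twist=[
    [0, 0, 0],
    [0, 0, 0],
    [0, 0, 0],
    [0, 0, 0],
  ],
  gripper=[-1, -1, -1, -1],
)

```text
time: 5.8
tool_pos: [0.5094, 0.1161, 0.2359]
ee_rot: [3.141, 0.009, -0.157]
wrist_force: [-10.7, 0.8, 7.6]
width: 0.0006
finger_force: 5.1
```

>>> play_rows(
  translation=[
    [0.075, 0, 0],
    [0.075, 0, 0],
    [0.075, 0, 0],
  ],
  twist=[
    [0, 0, 0],
    [0, 0, 0],
    [0, 0, 0],
  ],
  gripper=[-1, -1, -1],
)

```text
time: 6.1
tool_pos: [0.5183, 0.1147, 0.2358]
ee_rot: [3.141, 0.009, -0.157]
wrist_force: [-10.0, 2.1, 6.9]
width: 0.0006
finger_force: 5.0
```

>>> play_rows(
  translation=[
    [0.075, 0, 0],
    [0.075, 0, 0],
  ],
  twist=[
    [0, 0, 0],
    [0, 0, 0],
  ],
  gripper=[-1, -1],
)

```text
time: 6.3
tool_pos: [0.5243, 0.1138, 0.2357]
ee_rot: [3.142, 0.008, -0.157]
wrist_force: [-8.3, 1.6, 5.0]
width: 0.0004
finger_force: 4.2
```

>>> play_rows(
  translation=[
    [0.06, 0, 0],
  ],
  twist=[
    [0, 0, 0],
  ],
  gripper=[-1],
)

```text
time: 6.4
tool_pos: [0.5276, 0.1131, 0.2355]
ee_rot: [3.141, 0.004, -0.157]
wrist_force: [-7.2, 1.7, 3.0]
width: 0.0003
finger_force: 4.0
```

>>> play_rows(
  translation=[
    [0.06, 0, 0],
  ],
  twist=[
    [0, 0, 0],
  ],
  gripper=[-1],
)

```text
time: 6.5
tool_pos: [0.5294, 0.1128, 0.2355]
ee_rot: [3.141, 0.007, -0.157]
wrist_force: [-9.9, 1.9, 6.6]
width: 0.0005
finger_force: 4.6
```

>>> play_rows(
  translation=[
    [0.06, 0, 0],
  ],
  twist=[
    [0, 0, 0],
  ],
  gripper=[-1],
)

```text
time: 6.6
tool_pos: [0.5316, 0.1124, 0.2355]
ee_rot: [3.141, 0.008, -0.157]
wrist_force: [-9.8, 1.2, 6.1]
width: 0.0007
finger_force: 4.4
```

>>> play_rows(
  translation=[
    [0.06, 0, 0],
  ],
  twist=[
    [0, 0, 0],
  ],
  gripper=[-1],
)

```text
time: 6.7
tool_pos: [0.5335, 0.1121, 0.2355]
ee_rot: [3.141, 0.01, -0.157]
wrist_force: [-14.4, 2.6, 9.3]
width: 0.0006
finger_force: 7.1
```

Run:
```python
from h import *
snap("side","s3"); o=robot.get_obs(); print(o["wrist_force"],o["tool_pos"])
for n in("board","board_front"):
  for r in robot.spot_point(n,"side")[:2]: print(n,np.round(r["centre"],4),round(r["score"],2))
snap("wrist","w3")
for n in("board","board_front"):
  for r in robot.spot_point(n,"wrist")[:2]: print(n,np.round(r["centre"],4),round(r["score"],2))
s=cv2.imread("pics/s3.png")[170:290,220:390]; s=cv2.resize(s,None,fx=2.35,fy=2.6,interpolation=cv2.INTER_CUBIC)[:312]
w=cv2.imread("pics/w3.png"); w=cv2.resize(w,(400,312)); cv2.imwrite("pics/c3.png",np.hstack([s[:,:400],w]))
```

```text
[-11.91551556   2.1647274    8.32250663] [0.53358821 0.11212271 0.23550537]
board [0.6074 0.1007 0.0244] 0.83
board [0.3085 0.1925 0.0101] 0.7
board_front [0.3224 0.2324 0.0157] 0.78
board_front [0.5379 0.1103 0.0374] 0.75
board [0.6057 0.1018 0.0246] 0.9
board_front [0.5414 0.1082 0.0373] 0.61
```

View pics/c3.png

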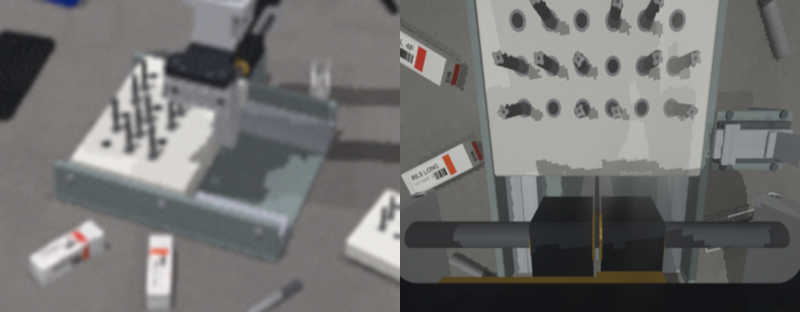

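Both cameras put the board at z ≈ 24.5 mm, and the side crop shows it sunk between the cheeks. I'll draw the finger back, rise and re-measure.

>>> play_rows(
  translation=[
    [-0.1, 0, 0],
    [-0.2, 0, 0],
    [-0.4, 0, 0],
    [-0.3, 0, 0],
    [0, 0, 0],
    [0, 0, 0],
  ],
  twist=[
    [0, 0, 0],
    [0, 0, 0],
    [0, 0, 0],
    [0, 0, 0],
    [0, 0, 0],
    [0, 0, 0],
  ],
  gripper=[-1, -1, -1, -1, -1, -1],
)

```text
time: 7.6
tool_pos: [0.4962, 0.1179, 0.2361]
ee_rot: [-3.142, -0.001, -0.157]
wrist_force: [0.6, -0.7, 0.0]
width: 0.0008
finger_force: 0.0
```

Run:
```python
from h import *
im=snap("wrist","w4"); o=robot.get_obs(); print(o["wrist_force"],o["tool_pos"])
for n in("board","board_front","seat","bolt_tab"):
  for r in robot.spot_point(n,"wrist")[:2]: print(n,np.round(r["centre"],4),round(r["score"],2))
snap("side","s4")
for r in robot.spot_point("board","side")[:1]: print(np.round(r["centre"],4))
for n in("bolt_tab",):
  for r in robot.spot_point(n,"side")[:2]: print(n,np.round(r["centre"],4),round(r["score"],2))
# predicted seated board top outline vs sliding, in wrist view
y=-.157; R=np.array([[np.cos(y),-np.sin(y)],[np.sin(y),np.cos(y)]])
big=cv2.imread("pics/w4.png")
for z,c in((.049,(0,0,255)),(.059,(255,0,0))):
  P=[[*(np.array([.603,.101])+R@np.array(p)),z] for p in((-.065,-.095),(.065,-.095),(.065,.095),(-.065,.095))]
  cv2.polylines(big,[proj("wrist",P).astype(np.int32)],True,c,1)
P=[[*(np.array([.603,.101])+R@np.array(p)),.081] for p in((-.044,-.155),(-.026,-.155),(-.026,-.149),(-.044,-.149))]
cv2.polylines(big,[proj("wrist",P).astype(np.int32)],True,(0,255,0),1)
cv2.imwrite("pics/w4o.png",big)
```

```text
[ 0.83207122 -0.71235167  0.15784011] [0.49644655 0.11785009 0.2361977 ]
board [0.604  0.0998 0.0242] 0.58
board_front [0.543  0.1063 0.0357] 0.97
[0.3103 0.1925 0.0065]
```

View pics/w4o.png

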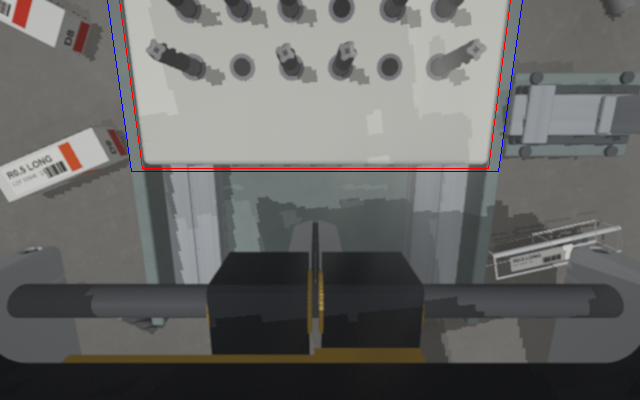

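The red outline for the seated board matches the board (near edge at row 166), and the blue outline for the raised board doesn't, so it is down and flat. Next, over to the outside of the bolt tab.

>>> play_rows(
  translation=[
    [0, 0, -0.7],
    [0, 0, -0.9],
    [0, 0.5, -0.5],
    [0.2, 1, 0],
    [0.4, 1, 0],
    [0.45, 1, 0],
    [0.45, 1, 0],
    [0.35, 0.4, 0],
  ],
  twist=[
    [0, 0, 0],
    [0, 0, 0],
    [0, 0, 0],
    [0, 0, 0],
    [0, 0, 0],
    [0, 0, 0],
    [0, 0, 0],
    [0, 0, 0],
  ],
  gripper=[-1, -1, -1, -1, -1, -1, -1, -1],
)

```text
time: 8.8
tool_pos: [0.5387, -0.0906, 0.3199]
ee_rot: [3.14, -0.0, -0.161]
wrist_force: [0.2, -0.0, 0.3]
width: 0.0003
finger_force: 0.0
```

>>> play_rows(
  translation=[
    [0, 0, 0],
    [0, 0, 0],
    [0, 0, 0],
  ],
  twist=[
    [0, 0, 0],
    [0, 0, 0],
    [0, 0, 0],
  ],
  gripper=[-1, -1, -1],
)

```text
time: 9.1
tool_pos: [0.5382, -0.0863, 0.3198]
ee_rot: [-3.141, 0.001, -0.156]
wrist_force: [0.3, -0.2, 0.6]
width: 0.0007
finger_force: 0.0
```

```bash
cat > m.py <<'E'
from h import *
def rk(p):
    d=np.array(p[:2])-[.604,.101]; y=-.157; return np.round([d@[np.cos(y),np.sin(y)],d@[-np.sin(y),np.cos(y)],p[2]],4)
E
python3 - <<'E'
from m import *
o=robot.get_obs(); print(o["time"],o["tool_pos"],o["ee_rot"],rk(o["tool_pos"]))
for c in("wrist","side"):
  im=snap(c,c+"5")
  for r in robot.spot_point("bolt_tab",c)[:2]: print(c,rk(r["centre"]),round(r["score"],2),proj(c,r["centre"]))
E
```

```text
9.1 [ 0.53821008 -0.08628212  0.31975719] [-3.14114903e+00  5.90818747e-04 -1.56056057e-01] [-0.0357 -0.1953  0.3198]
side [-0.0371 -0.1524  0.0738] 0.57 [[323.74008438 180.32429384]]
```

View pics/wrist5.png

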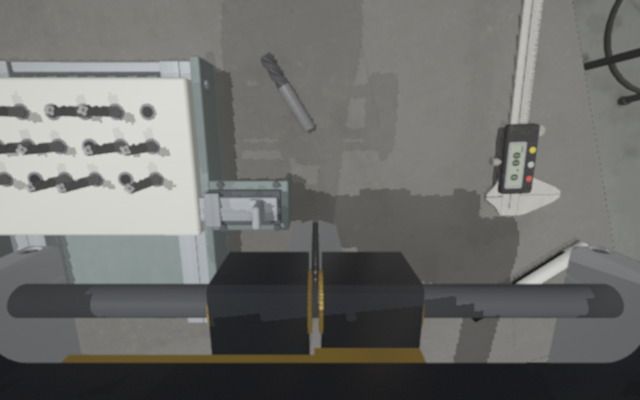

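The tab shows at wrist (258,214), to the left of the shut fingers and at the same rack x. The network gives −37/−152 mm, as expected. Go down outside it.

>>> play_rows(
  translation=[
    [0, 0, 0.5],
    [0, 0, 0.5],
    [0, 0, 0.4],
    [0, 0, 0],
    [0, -0.25, 0],
    [0, -0.2, 0],
    [0, -0.1, 0],
    [0, -0.1, 0],
  ],
  twist=[
    [0, 0, 0],
    [0, 0, 0],
    [0, 0, 0],
    [0, 0, 0],
    [0, 0, 0],
    [0, 0, 0],
    [0, 0, 0],
    [0, 0, 0],
  ],
  gripper=[-1, -1, -1, -1, -1, -1, -1, -1],
)

```text
time: 10.1
tool_pos: [0.5429, -0.0609, 0.2649]
ee_rot: [3.141, -0.002, -0.156]
wrist_force: [0.3, -0.9, -0.4]
width: 0.0002
finger_force: 0.0
```

>>> play_rows(
  translation=[
    [0, -0.1, 0],
    [0, -0.1, 0],
    [0, -0.1, 0],
  ],
  twist=[
    [0, 0, 0],
    [0, 0, 0],
    [0, 0, 0],
  ],
  gripper=[-1, -1, -1],
)

```text
time: 10.4
tool_pos: [0.5446, -0.0497, 0.2643]
ee_rot: [3.141, -0.001, -0.157]
wrist_force: [-0.7, -1.3, 1.4]
width: 0.0006
finger_force: 0.7
```

Run:
```python
from m import *
o=robot.get_obs(); print(rk(o["tool_pos"]),o["wrist_force"])
```

```text
[-0.0351 -0.1582  0.2643] [-0.66410102 -1.25408797  1.37176206]
```

>>> play_rows(
  translation=[
    [0, -0.1, 0],
    [0, -0.1, 0],
    [0, -0.1, 0],
    [0, -0.1, 0],
  ],
  twist=[
    [0, 0, 0],
    [0, 0, 0],
    [0, 0, 0],
    [0, 0, 0],
  ],
  gripper=[-1, -1, -1, -1],
)

```text
time: 10.8
tool_pos: [0.547, -0.0337, 0.2639]
ee_rot: [3.141, -0.0, -0.157]
wrist_force: [0.4, -1.5, 1.4]
width: 0.0004
finger_force: 0.7
```

>>> play_rows(
  translation=[
    [0, -0.08, 0],
  ],
  twist=[
    [0, 0, 0],
  ],
  gripper=[-1],
)

```text
time: 10.9
tool_pos: [0.5475, -0.0308, 0.2639]
ee_rot: [3.14, -0.0, -0.157]
wrist_force: [-1.1, -7.9, 2.5]
width: 0.0004
finger_force: 3.8
```

>>> play_rows(
  translation=[
    [0, -0.06, 0],
  ],
  twist=[
    [0, 0, 0],
  ],
  gripper=[-1],
)

```text
time: 11.0
tool_pos: [0.5477, -0.0298, 0.264]
ee_rot: [3.135, -0.0, -0.157]
wrist_force: [-2.0, -11.5, 1.1]
width: 0.0007
finger_force: 5.8
```

The force jumped to 11 N with the tool at y ≈ −138 mm, which matches the end of travel. Back off, rise and check.

>>> play_rows(
  translation=[
    [0, 0.2, 0],
    [0, 0.5, 0],
    [0, 0.5, 0],
    [0, 0.2, -0.5],
    [0, 0, -0.9],
    [0, 0, -0.5],
    [0, 0, 0],
    [0, 0, 0],
  ],
  twist=[
    [0, 0, 0],
    [0, 0, 0],
    [0, 0, 0],
    [0, 0, 0],
    [0, 0, 0],
    [0, 0, 0],
    [0, 0, 0],
    [0, 0, 0],
  ],
  gripper=[-1, -1, -1, -1, -1, -1, -1, -1],
)

```text
time: 11.8
tool_pos: [0.5389, -0.0835, 0.3392]
ee_rot: [-3.141, 0.001, -0.157]
wrist_force: [0.2, -0.2, -0.5]
width: 0.0005
finger_force: 0.0
```

Run:
```python
from m import *
o=robot.get_obs(); print(o["time"],rk(o["tool_pos"]),o["wrist_force"])
for c in("wrist","side"):
  snap(c,c+"6")
  for n in("bolt_tab","board"):
    for r in robot.spot_point(n,c)[:2]: print(c,n,rk(r["centre"]),round(r["score"],2))
```

```text
11.8 [-0.0355 -0.1924  0.3392] [ 0.23137311 -0.23782695 -0.51045417]
wrist bolt_tab [-0.0367 -0.1241  0.0728] 0.82
wrist board [ 0.004  -0.0019  0.0233] 0.6
side bolt_tab [-0.0371 -0.127   0.0709] 0.6
side board [-0.3087  0.0429  0.0082] 0.95
side board [ 0.0002 -0.0021  0.0227] 0.89
```

View pics/wrist6.png

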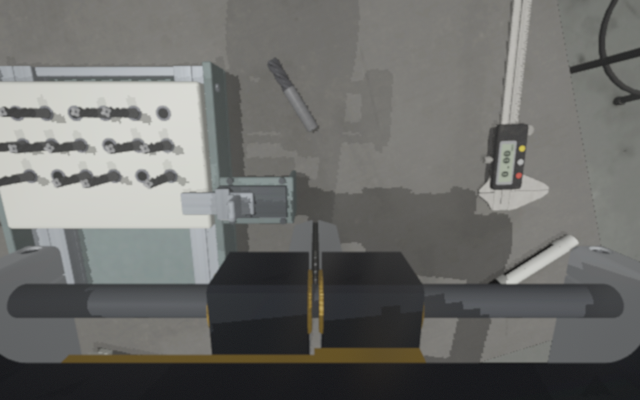

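The tongue (180–230, 203) covers the board's edge. The tab has moved 25–28 mm to y ≈ −125 mm, the board is down at z ≈ 23 mm, and the arm is clear of everything.

```bash
python3 -c "
from bench import robot
print(robot.close_job())"
```

```text
the job is handed in; nothing more can be done
None
```

The board is down flat in its notches and the bolt is pushed to its end stop over the board's edge; I handed the job in at about 12 s of robot time, and no verdict was returned.

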